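# Push the worn bush out of a castor wheel

## Task

Take the middle-sized of the three bush drivers from the rack and push the worn brass bush out of the castor wheel in the plywood jig, so that it drops into the pocket below. The bore has worn to one side, so feel the driver's pilot into it with a light touch before you press, then push gently down until the bush lets go, without ramming the plastic hub, and put the driver back upright in its own hole in the rack. Leave the wheel in the jig and the other things where they are.

Things in the scene. Friction and masses are not known exactly. Their poses are not given: they have to be found in the camera images.
- driver_medium_mid (a point): Centre of the dark round grip (24 mm across, 52 mm long) of the middle of three steel bush drivers, upright in the rack; z axis up the rod. Below the grip: collar 38 mm across, 6 mm thick (underside 32 mm below this point, resting on the rack); body 13 mm across, 30 mm long, ending in a flat shoulder (62 mm below this point); pilot 8.5 mm across, 6 mm long, chamfered. 0.2 kg.
- driver_medium_tip (a point): Centre of the lower end of the middle driver's pilot, 68 mm below driver_medium_mid.
- driver_small_mid (a point): Centre of the grip of the small driver (grip 18 mm, body 9 mm, pilot 6 mm in diameter; same lengths as the middle one). It would slip through the bush. It stays in the rack.
- driver_large_mid (a point): Centre of the grip of the large driver (grip 30 mm, body 27 mm, pilot 15 mm in diameter; same lengths). Too thick for the hub. It stays in the rack.
- rack: Fixed plywood rack, 64 x 206 mm, its top 54 mm above the bench, with a row of three holes of 30 mm along its y axis, 64 mm apart; which driver stands in which hole varies. Origin at the centre of its underside on the bench, x axis across the row.
- jig: Fixed plywood jig, block 110 x 110 mm and 52 mm high on a base board 110 x 160 mm. Origin at the centre of its underside on the bench. A round recess in its top, 82 mm wide, floor 44 mm above the bench, holds the wheel; under it a 47 mm hole leads to a pocket, open to the front (-x), with its floor 9 mm above the bench.
- wheel: Castor wheel, 80 mm across, 30 mm wide, loose in the recess (1 mm play). Origin at the centre of its underside. Hub 38 mm across, its top 74 mm above the bench, bore 25 mm. Ribs in the bore grip the bush: sliding it takes some 10 to 18 N until its upper end is 3 to 7 mm above the wheel's underside, where it lets go and falls; the driver's collar lands on the hub 3 mm or more later.
- bush_mid (a point): Centre of the worn brass bush in the hub (axis of its outside, half-way up): 24 mm outside, 22 mm long, upper end 11 mm above this point and 2 to 5 mm below the top of the hub. Its bore, 10 mm wide, has worn off-centre: the bore's axis is 4 mm from the outside's axis, in a direction that differs each time and must be felt (or seen) out.
- spare_wheel: A second, bare castor wheel lying on the bench; not part of the job. Origin at the centre of its underside.
- tape_measure: Yellow tape measure lying on the bench between rack and jig, further back; not part of the job.

How it is judged:
By the outcome, as a careful person would: the job done as asked, in the order asked, and still so for the second after the job is handed in, with the robot touching nothing.
It also fails if it takes over 72 s, if anything falls off the work surface, if the arm or the gripper's body presses on something with over 40 N, if the wrist force passes 120 N, or if a joint passes its speed limit or range.

## Robot

A 6-joint arm with a two-finger parallel gripper is mounted at the origin on a cart in front of the work surface, level with it; the furniture and walls round the work are solid. World frame = base frame: x ahead of the robot, y to its left, z up, the work surface at z = 0. Lengths are in m, angles in rad, forces in N, time in s.
With the tool pointing down it reaches from about 0.375 to 0.975 m from the base axis. Payload 3.8 kg.
Tool frame: the origin (TCP) lies on the centre line of the jaws, within the pads' length; the fingertips stand 8 mm ahead of it and the grasp point (between the pads) lies 11 mm behind it; z points along the fingers, y is the direction in which the jaws open and shut (so a half turn about z gives the same grasp; the last joint's range is limited). The gripper opens to 85 mm and grips with 20 to 120 N. Pads are 22 mm wide; open, the fingers measure 114 mm over their backs; the gripper's body (76 mm by 85 mm) begins 54 mm behind the grasp point. The pads swing forward as they close: fully open they stand 13 mm farther back than shut.
Start: joints at [1.254, 0.264, 1.604, -0, 1.274, -0.037], TCP at [0.186, 0.649, 0.217] pointing down, gripper open.
Joint ranges: [-2.63, 2.63], [-0.94, 2.18], [0.31, 2.57], [-1.31, 4.45], [0, 2.66], [-2.55, 2.55]. Speed limits (rad/s): [2.57, 2.57, 3.14, 3.14, 3.14, 3.14].

## Interface

Orientations are given as a rotation vector (axis times angle).
In Python, from workcell import * gives the robot as it stands.
- The arm moves only by the tool play_rows, never from a script. Its arguments are lists of equal length, an entry for each row: "slide": the shift along the tool's x, y, z in cm, a list of three; "delta_rot": the turn, a rotation vector about the tool's x, y, z in rad, a list of three. In form: {"slide": [[x, y, z], ...], "delta_rot": [[wx, wy, wz], ...]}. A call has 1 to 12 rows; each row is the pose to reach, as a shift and turn from the pose measured when the call began, along the tool's axes at that moment; what a row does not reach only later rows make up. A row lasts 1/12 s, in which the tool goes at most 41.7 mm and 7.16 degrees, less where a joint would pass 70% of its speed; a pose out of reach is approached as far as the arm can. A call with a gripper value outside its range is refused whole. "hand" is the opening, from 0 (shut) to 1 (fully open), set as the call begins (left out, the last holds). The fingers move at their own pace and stop on an object; "force" is the grip in N (left out, the last holds). Time passes only in rows, so rows that repeat a pose let the fingers close. It gives the time, the measured TCP pose, the force and the opening at its end, in the units of the state.
- read_state(): the state, without advancing time (a new reading comes with each control period).
- read_camera(name): name is "scene" or "top" or "wrist"; returns a dict with "image" (480x640x3 uint8, red, green, blue), "depth" (480x640 float32, m along the optical axis (not along the pixel's ray), 0 where there is no reading), "fovy" (degrees; the focal length in pixels is half the picture's height over the tangent of half this angle, whatever the lens; pixels are square), "cx", "cy" (the principal point, pixels), "k1" (the pictures are not rectified: a ray, as slopes to the right and down, at radius r is drawn at 1 + k1 r^2 times it, then the intrinsics apply), "world_from_camera" (4x4, takes a point from camera to world coordinates); the wrist camera has in their place "hand_eye" (4x4, takes a point from camera to tool coordinates, whose origin is the TCP and whose axes are the flange's). Camera axes: x right, y up, looking along -z (the intrinsics and any distortion apply to the point x, -y, -z); pixel columns grow to the right and rows downward; lengths in m; the calibration is good to about 2 mm. A picture is of the moment at which its call begins: read the wrist's pose just before it.
- finish_job(): hands the job in, once; it reports no verdict.
Trained networks look in a picture, given as the dict that the camera call returned (one of the last four; its "shot" number tells which), for a name from the list of things; names that differ only in an ending like _2 or _b are one class to them, and where a whole thing is asked for, a point or a joint stands for the part that bears it (a point fixed in the world has none). Each returns a list of dicts, best first, with "conf" (0 to 1); they miss things now and then, are a little off and sometimes report something else, mostly with a low value. They report only what shows in the picture. A call takes as long as a camera call.
- spot_in(target, picture): "bbox" ([centre column, centre row, width, height] in pixels, round what is visible of it).
- landmark_of(target, picture): "at" ([column, row] in pixels: a listed point, or the origin of a listed thing).
The state is a dict: "time": time; "q": joint angles; "joint_vel": joint speeds; "joint_torque": joint torques, N m; "tool_pos": TCP position; "tcp_rot": TCP orientation; "wrist_force": force on the tool from outside, world axes, zero at the start; "torque": the same for the moment, N m; "width": opening from 0.0 (shut) to 1.0 (fully open).
Only numpy, scipy, OpenCV 4.12 (cv2) and the standard library are available. Lean on these libraries where they do the work, as an engineer would, in place of code of your own. Each camera call takes 0.05 s, during which the arm holds its last target.

## Working session

There is one attempt and no reset: what is moved stays moved. The work goes in short steps, Python scripts to look and compute and a tool call to move; the robot and the scene stay as the last step left them, time stands still between calls to the robot, and variables do not carry over. Pictures are saved under pics/ and viewed, and the job is handed in when it is done.

Besides the shell and the picture viewer there is one more tool, called after "Call:" as name(argument=value, ...), one argument or row to a line, values as JSON. play_rows: Moves the arm, as the interface text tells. Its arguments: {"type":"object","properties":{"slide":{"type":"array"},"delta_rot":{"type":"array"},"hand":{"type":"number"},"force":{"type":"number"}},"required":["slide","delta_rot"]}

```bash
mkdir -p pics; ls; cat > h.py <<'E'
from workcell import *
import numpy as np, cv2
from scipy.spatial.transform import Rotation as R
def toolT(s):
    T=np.eye(4);T[:3,:3]=R.from_rotvec(s["tcp_rot"]).as_matrix();T[:3,3]=s["tool_pos"];return T
def wfc(p,s=None):
    return np.array(p["world_from_camera"]) if "world_from_camera" in p else toolT(s)@np.array(p["hand_eye"])
def ray(p,uv):
    f=240/np.tan(np.radians(p["fovy"])/2)
    d=np.array([(uv[0]-p["cx"])/f,(uv[1]-p["cy"])/f]);u=d.copy()
    for _ in range(20): u=d/(1+p["k1"]*(u@u))
    return np.array([u[0],-u[1],-1.])
def at_z(p,uv,z,s=None):
    W=wfc(p,s);d=W[:3,:3]@ray(p,uv);o=W[:3,3];return o+d*(z-o[2])/d[2]
def at_depth(p,uv,s=None):
    W=wfc(p,s);d=p["depth"][int(round(uv[1])),int(round(uv[0]))];return W[:3,:3]@(ray(p,uv)*d)+W[:3,3]
def proj(p,P,s=None):
    c=np.linalg.inv(wfc(p,s))@np.append(P,1);f=240/np.tan(np.radians(p["fovy"])/2)
    x=np.array([c[0]/-c[2],-c[1]/-c[2]]);x=x*(1+p["k1"]*(x@x));return x*f+[p["cx"],p["cy"]]
def save(p,n): cv2.imwrite("pics/"+n,cv2.cvtColor(p["image"],cv2.COLOR_RGB2BGR))
def cloud(p,s=None):
    W=wfc(p,s);f=240/np.tan(np.radians(p["fovy"])/2)
    v,u=np.mgrid[0:480,0:640];dx=(u-p["cx"])/f;dy=(v-p["cy"])/f;x,y=dx.copy(),dy.copy()
    for _ in range(20):
        k=1+p["k1"]*(x*x+y*y);x=dx/k;y=dy/k
    d=p["depth"];c=np.stack([x*d,-y*d,-d],-1);return c@W[:3,:3].T+W[:3,3]
E
cat > a.py <<'E'
from h import *
np.set_printoptions(precision=4,suppress=True)
s=read_state();print(s)
for n in ["top","scene"]:
    p=read_camera(n);save(p,n+"0.png")
    print(n,p["fovy"],p["k1"],wfc(p)[:3,3])
    for t in ["driver_medium_mid","driver_small_mid","driver_large_mid","rack","jig","wheel","bush_mid","spare_wheel","tape_measure"]:
        for l in landmark_of(t,p)[:2]:
            print(t,np.round(l["at"],1),round(l["conf"],2),"depthpt",at_depth(p,np.clip(l["at"],0,[639,479])))
s=read_state();p=read_camera("wrist");save(p,"wrist0.png");print(p["hand_eye"],p["fovy"])
E
python3 a.py
```

```text
pics
{'time': 0.0, 'q': array([ 1.2541,  0.2648,  1.6054, -0.    ,  1.2737, -0.0369]), 'joint_vel': array([-0.0007, -0.0011, -0.0018, -0.0012,  0.0007,  0.0002]), 'joint_torque': array([ -0.0003, -51.5116, -36.7305,  -0.0004,   0.0131,  -0.    ]), 'tool_pos': array([0.1862, 0.648 , 0.2153]), 'tcp_rot': array([-0.438 , -3.1105,  0.0035]), 'wrist_force': array([0.4371, 0.9829, 0.2661]), 'torque': array([-0.0304,  0.0445,  0.0082]), 'width': 0.9959233708658477}
top 56.87167387881476 -0.052081748252381856 [ 0.3848 -0.0547  0.9756]
driver_medium_mid [168.3 261.2] 0.89 depthpt [0.4875 0.2374 0.1091]
driver_small_mid [141.4 253.1] 0.54 depthpt [0.5065 0.2986 0.093 ]
driver_large_mid [195.7 268.6] 0.61 depthpt [0.472  0.1819 0.1113]
rack [182.8 263.2] 0.82 depthpt [0.4891 0.2243 0.0569]
jig [344.6 250.3] 0.84 depthpt [ 0.51   -0.1135  0.0744]
wheel [342.9 245.8] 0.81 depthpt [ 0.5202 -0.1106  0.0692]
wheel [342.2 250.8] 0.24 depthpt [ 0.5094 -0.1087  0.0719]
bush_mid [344.4 248.4] 0.64 depthpt [ 0.5236 -0.1176  0.0072]
spare_wheel [482.4 283.8] 0.75 depthpt [ 0.44   -0.4119  0.0289]
tape_measure [282.  209.7] 0.59 depthpt [0.606  0.018  0.0356]
scene 55.97411260155349 -0.02523941864103242 [-0.3388 -0.5539  0.8437]
driver_small_mid [252.5 229.9] 0.67 depthpt [0.443  0.1851 0.0513]
driver_small_mid [236.1 195.2] 0.5 depthpt [0.5061 0.2977 0.0977]
driver_large_mid [258.6 214.9] 0.74 depthpt [0.4633 0.1744 0.0971]
rack [252.1 227.2] 0.79 depthpt [0.4511 0.1932 0.0528]
jig [353.6 264.7] 0.58 depthpt [ 0.4704 -0.1393  0.0541]
wheel [357.9 255.3] 0.61 depthpt [ 0.4879 -0.1411  0.0753]
bush_mid [357.5 249.2] 0.49 depthpt [ 0.5099 -0.1275  0.0751]
spare_wheel [447.1 331.7] 0.61 depthpt [ 0.4077 -0.4285  0.0324]
tape_measure [328.2 236.5] 0.67 depthpt [0.5835 0.0113 0.0118]
[[ 0.0012  0.9533  0.3019  0.0776]
 [ 1.     -0.001  -0.0005 -0.0005]
 [-0.0002  0.3019 -0.9533 -0.1601]
 [ 0.      0.      0.      1.    ]] 65.30748005461322
```

View images.

View pics/top0.png

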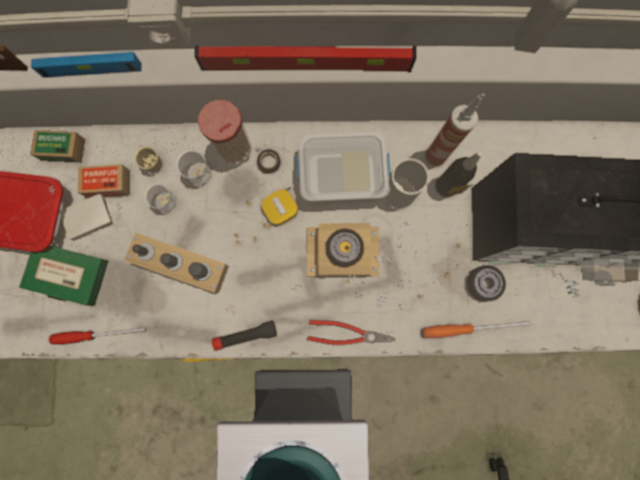

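View pics/scene0.png

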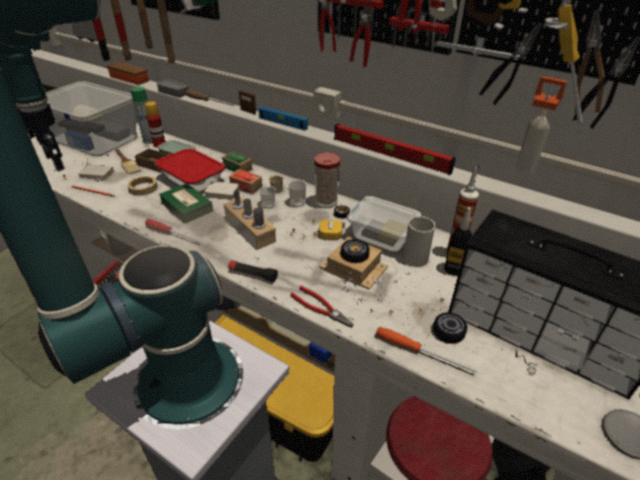

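View pics/wrist0.png

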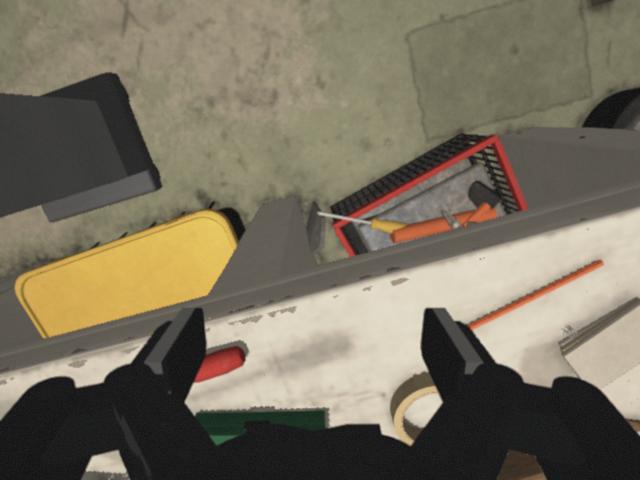

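The top view shows the three drivers in the rack at about (140,250), (170,260) and (200,270), and the jig with the brass bush at (344,248). The detector says the middle one is the medium. I'll hover over it and check with the wrist camera.

Call:
play_rows(
  slide=[
    [-3.3, -2.6, 0],
    [-6.7, -5.2, 0],
    [-10, -7.8, 0],
    [-13.4, -10.4, 0],
    [-16.7, -13, 0],
    [-20.1, -15.6, 0],
    [-23.4, -18.2, 0],
    [-26.8, -20.8, 0],
    [-30.1, -23.4, 0],
    [-33.5, -26, 0],
    [-36.8, -28.6, 0],
    [-40.2, -31.2, 0],
  ],
  delta_rot=[
    [0, 0, 0.12],
    [0, 0, 0.24],
    [0, 0, 0.36],
    [0, 0, 0.48],
    [0, 0, 0.6],
    [0, 0, 0.72],
    [0, 0, 0.84],
    [0, 0, 0.96],
    [0, 0, 1.08],
    [0, 0, 1.2],
    [0, 0, 1.32],
    [0, 0, 1.44],
  ],
)

```text
time: 2.05
tool_pos: [0.4822, 0.2432, 0.217]
tcp_rot: [2.386, 2.043, 0.001]
wrist_force: [0.1, -0.0, 0.0]
width: 1.002
```

Call:
play_rows(
  slide=[
    [0, 0, 0],
    [0, 0, 0],
    [0, 0, 0],
    [0, 0, 0],
  ],
  delta_rot=[
    [0, 0, 0.12],
    [0, 0, 0.14],
    [0, 0, 0.14],
    [0, 0, 0.14],
  ],
)

```text
time: 2.38
tool_pos: [0.4817, 0.2439, 0.217]
tcp_rot: [-2.52, -1.875, -0.001]
wrist_force: [-0.5, 0.8, -0.2]
width: 1.001
```

```bash
cat > w.py <<'E'
from h import *
import sys
np.set_printoptions(precision=4,suppress=True)
s=read_state();p=read_camera("wrist");save(p,sys.argv[1])
print(s["time"],s["tool_pos"],s["q"],"width",s["width"],s["wrist_force"]);print(toolT(s)[:3,:3])
for t in sys.argv[2:]:
    for l in landmark_of(t,p)[:3]: print(t,np.round(l["at"],1),round(l["conf"],2),at_depth(p,np.clip(l["at"],0,[639,479]),s))
np.savez("last.npz",img=p["image"],P=cloud(p,s))
E
python3 w.py w1.png driver_medium_mid driver_small_mid driver_large_mid rack
```

```text
2.3833 [0.4817 0.2439 0.217 ] [0.4222 0.0072 1.8928 0.0006 1.2408 0.7133] width 1.0012620553340081 [-0.5139  0.8434 -0.223 ]
[[ 0.2872  0.9579  0.0005]
 [ 0.9579 -0.2872  0.0009]
 [ 0.001   0.0002 -1.    ]]
driver_medium_mid [329.2 220.2] 0.83 [0.495  0.2489 0.1146]
driver_small_mid [327.5 133.8] 0.66 [0.5105 0.3072 0.114 ]
driver_small_mid [322.9 198.5] 0.32 [0.4934 0.2551 0.0622]
driver_large_mid [320.  291.2] 0.83 [0.4726 0.1959 0.113 ]
rack [325.3 202.1] 0.63 [0.4949 0.2547 0.0776]
```

View pics/w1.png

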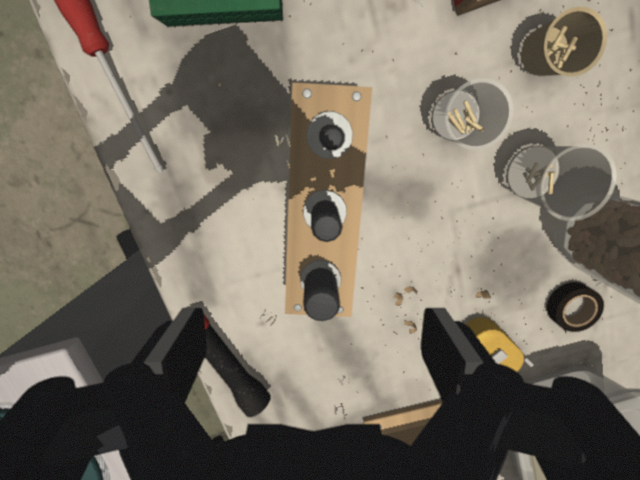

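```bash
cat > fit.py <<'E'
import numpy as np,cv2
np.set_printoptions(precision=4,suppress=True)
d=np.load("last.npz");P=d["P"]
for c in [(0.495,.249),(.511,.307),(.473,.196)]:
    m=(np.hypot(P[...,0]-c[0],P[...,1]-c[1])<.03)&(P[...,2]>.106)&(P[...,2]<.125)
    q=P[m][:,:2].astype(np.float32)
    (x,y),r=cv2.minEnclosingCircle(q);print(len(q),x,y,r,q.mean(0),np.median(P[m][:,2]))
m=(P[...,2]>.05)&(P[...,2]<.06)&(P[...,0]<.6)&(P[...,0]>.4)&(P[...,1]>.1)
print(cv2.minAreaRect(P[m][:,:2].astype(np.float32)),np.median(P[m][:,2]))
E
python3 fit.py
```

```text
788 0.4916863739490509 0.24375072121620178 0.01222472544759512 [0.492  0.2449] 0.113420112105109
512 0.5133101344108582 0.304056316614151 0.009069064632058144 [0.5131 0.3041] 0.11313445693913851
1050 0.47034209966659546 0.1835659146308899 0.015239622443914413 [0.4709 0.1858] 0.11356713468067528
((0.49177974462509155, 0.24337303638458252), (0.20641647279262543, 0.06423686444759369), 70.45405578613281) 0.056785734431781726
```

Call:
play_rows(
  slide=[
    [0.3, 1.0, 2],
    [0.3, 1.0, 5],
    [0.3, 1.0, 8],
    [0.3, 1.0, 10.5],
    [0.3, 1.0, 12.5],
    [0.3, 1.0, 13.5],
    [0.3, 1.0, 13.6],
    [0.3, 1.0, 13.6],
  ],
  delta_rot=[
    [0, 0, 0.05],
    [0, 0, 0.05],
    [0, 0, 0.05],
    [0, 0, 0.05],
    [0, 0, 0.05],
    [0, 0, 0.05],
    [0, 0, 0.05],
    [0, 0, 0.05],
  ],
  hand=1,
)

```text
time: 3.3
tool_pos: [0.4919, 0.2446, 0.0809]
tcp_rot: [-2.566, -1.812, -0.0]
wrist_force: [0.1, 0.5, 0.1]
width: 1.002
```

```bash
python3 w.py w2.png
```

```text
3.3 [0.4919 0.2446 0.0809] [0.416  0.1527 2.0045 0.0002 0.9842 0.7569] width 1.0015993922470967 [0.15   0.4872 0.1444]
[[ 0.3345  0.9424  0.0001]
 [ 0.9424 -0.3345  0.0002]
 [ 0.0002 -0.     -1.    ]]
```

View pics/w2.png

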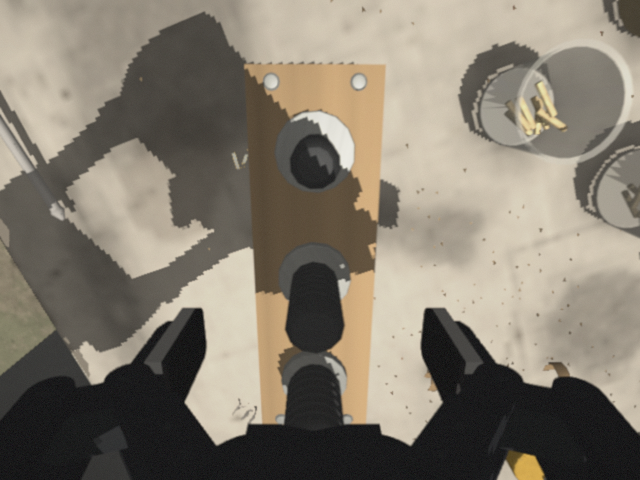

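The medium driver, at about (315,330), sits centred between the jaws. Closing on it.

Call:
play_rows(
  slide=[
    [0, 0, 0],
    [0, 0, 0],
    [0, 0, 0],
    [0, 0, 0],
    [0, 0, 0],
    [0, 0, 0],
    [0, 0, 0],
    [0, 0, 0],
  ],
  delta_rot=[
    [0, 0, 0],
    [0, 0, 0],
    [0, 0, 0],
    [0, 0, 0],
    [0, 0, 0],
    [0, 0, 0],
    [0, 0, 0],
    [0, 0, 0],
  ],
  hand=0.1,
  force=80,
)

```text
time: 4.02
tool_pos: [0.4931, 0.2452, 0.083]
tcp_rot: [2.566, 1.812, 0.005]
wrist_force: [-2.2, -0.2, 6.1]
width: 0.243
```

```bash
python3 w.py w3.png driver_medium_mid
```

```text
4.0167 [0.4931 0.2452 0.083 ] [0.4159 0.1508 2.0024 0.0005 0.9852 0.757 ] width 0.2434433186463667 [-2.1739 -0.2057  6.1303]
[[ 0.3348  0.9423  0.0027]
 [ 0.9423 -0.3348  0.0017]
 [ 0.0025  0.002  -1.    ]]
driver_medium_mid [313.4 303.7] 0.93 [0.496  0.2537 0.1117]
```

Call:
play_rows(
  slide=[
    [0, 0, 0],
    [0, 0, 0],
    [0, 0, 0],
  ],
  delta_rot=[
    [0, 0, 0],
    [0, 0, 0],
    [0, 0, 0],
  ],
)

```text
time: 4.37
tool_pos: [0.4931, 0.2452, 0.083]
tcp_rot: [2.566, 1.812, 0.005]
wrist_force: [-1.2, -0.1, 2.6]
width: 0.243
```

```bash
python3 w.py w3.png driver_medium_mid
```

```text
4.3667 [0.4931 0.2452 0.083 ] [0.4159 0.1508 2.0024 0.0006 0.9852 0.757 ] width 0.24311015697057498 [-1.2257 -0.0709  2.5862]
[[ 0.3349  0.9423  0.0027]
 [ 0.9423 -0.3349  0.0017]
 [ 0.0025  0.0019 -1.    ]]
driver_medium_mid [311.3 301.8] 0.56 [0.4953 0.2545 0.111 ]
```

View pics/w3.png

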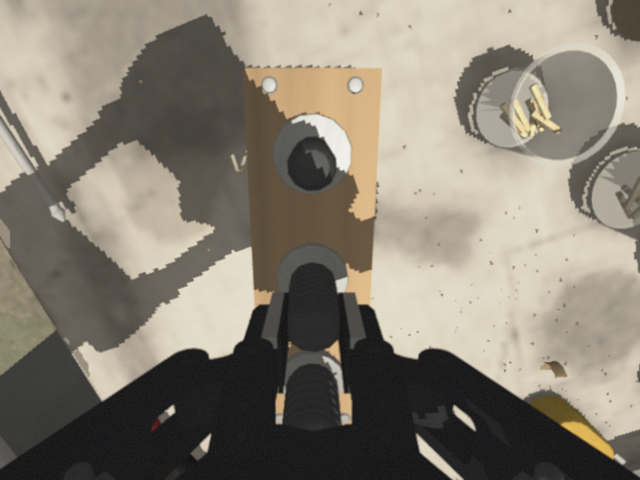

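Call:
play_rows(
  slide=[
    [0, 0, -0.5],
    [0, 0, -1.5],
    [0, 0, -3],
    [0, 0, -5],
    [0, 0, -7.5],
    [0, 0, -10],
    [0, 0, -12],
    [0, 0, -13],
    [0, 0, -13],
  ],
  delta_rot=[
    [0, 0, 0],
    [0, 0, 0],
    [0, 0, 0],
    [0, 0, 0],
    [0, 0, 0],
    [0, 0, 0],
    [0, 0, 0],
    [0, 0, 0],
    [0, 0, 0],
  ],
)

```text
time: 5.22
tool_pos: [0.4946, 0.2458, 0.2165]
tcp_rot: [2.565, 1.811, 0.014]
wrist_force: [-0.5, 0.0, -1.3]
width: 0.241
```

Call:
play_rows(
  slide=[
    [-1.5, 0.6, 0],
    [-4, 1.7, 0],
    [-7.4, 3.1, 0],
    [-11, 4.7, 0],
    [-14.6, 6.2, 0],
    [-18.2, 7.7, 0],
    [-21.8, 9.3, 0],
    [-25.4, 10.8, 0],
    [-28.8, 12.2, 0],
    [-31.2, 13.3, 0],
    [-32.5, 13.9, 0],
    [-32.9, 14, 0],
  ],
  delta_rot=[
    [0, 0, 0],
    [0, 0, 0],
    [0, 0, 0],
    [0, 0, 0],
    [0, 0, 0],
    [0, 0, 0],
    [0, 0, 0],
    [0, 0, 0],
    [0, 0, 0],
    [0, 0, 0],
    [0, 0, 0],
    [0, 0, 0],
  ],
)

```text
time: 6.22
tool_pos: [0.5153, -0.1136, 0.2133]
tcp_rot: [-2.569, -1.807, -0.01]
wrist_force: [0.1, -0.1, -1.6]
width: 0.245
```

Call:
play_rows(
  slide=[
    [0, 0, 0],
    [0, 0, 0],
    [0, 0, 0],
  ],
  delta_rot=[
    [0, 0, 0],
    [0, 0, 0],
    [0, 0, 0],
  ],
)

```text
time: 6.47
tool_pos: [0.5147, -0.1124, 0.2123]
tcp_rot: [-2.567, -1.808, -0.009]
wrist_force: [0.2, -1.1, -1.8]
width: 0.242
```

```bash
python3 w.py w4.png driver_medium_tip driver_medium_mid bush_mid wheel jig
```

```text
6.4667 [ 0.5147 -0.1124  0.2123] [-0.2662 -0.0163  1.9251  0.006   1.2306  0.0756] width 0.24187685297377226 [ 0.1642 -1.1432 -1.819 ]
[[ 0.3371  0.9415  0.0037]
 [ 0.9415 -0.3371  0.0049]
 [ 0.0059  0.0018 -1.    ]]
driver_medium_mid [314.9 300.5] 0.72 [ 0.5183 -0.1035  0.2396]
bush_mid [316.1 218.8] 0.66 [ 0.5173 -0.1121  0.0743]
wheel [315.8 215.4] 0.76 [ 0.518  -0.1095  0.0736]
```

View pics/w4.png

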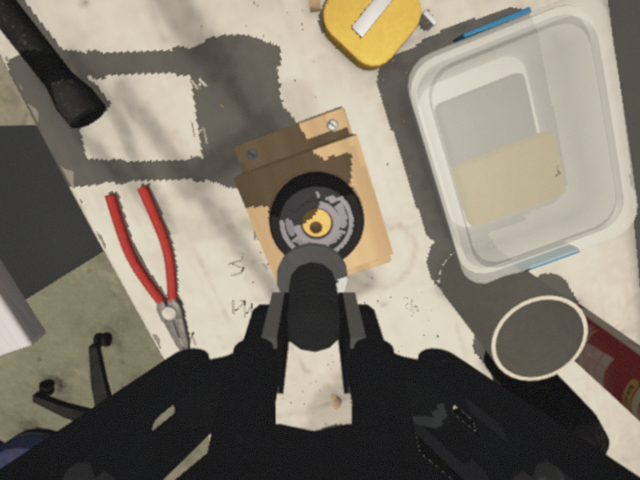

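```bash
cat > z.py <<'E'
import cv2,sys
i=cv2.imread("pics/"+sys.argv[1]);x,y,h=map(int,sys.argv[3:6])
c=i[y-h:y+h,x-h:x+h];cv2.imwrite("pics/"+sys.argv[2],cv2.resize(c,(600,600),interpolation=cv2.INTER_CUBIC))
E
python3 z.py w4.png w4z.png 317 220 50
```

```text
(no output)
```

View pics/w4z.png

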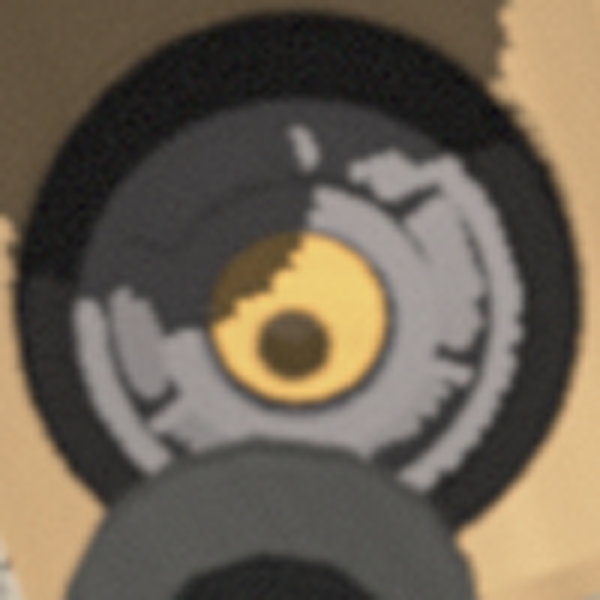

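```bash
cat > m.py <<'E'
from h import *
np.set_printoptions(precision=4,suppress=True)
s=read_state();p=read_camera("wrist");save(p,"w5.png");P=cloud(p,s);T=toolT(s)
H=np.linalg.inv(T);Q=P@H[:3,:3].T+H[:3,3]
print(s["tool_pos"],s["wrist_force"])
def circ(m,F=Q):
    q=F[m][:,:2].astype(np.float32);(x,y),r=cv2.minEnclosingCircle(q);return len(q),x,y,r,np.median(F[m][:,2])
v,u=np.mgrid[0:480,0:640]
m=(Q[...,2]<-.01)&(Q[...,2]>-.035)&(np.hypot(Q[...,0],Q[...,1])<.016)&(v<345)
print("griptop",np.percentile(Q[m][:,2],[1,5,50,95]));zt=np.percentile(Q[m][:,2],10)
m&=Q[...,2]<zt+.003
print(circ(m))
m=(Q[...,2]<.04)&(Q[...,2]>.022)&(np.hypot(Q[...,0],Q[...,1])<.024)&(v<300)
print("collar z",np.median(Q[m][:,2]))
# collar top edge points (front half): fit circle r=.019
q=Q[m]; 
from scipy.optimize import least_squares
# wheel
m=(np.hypot(P[...,0]-.517,P[...,1]+.112)<.048)&(P[...,2]>.066)&(P[...,2]<.09)
print("wheel",circ(m,P))
for nm,uv in [("bush",(317,223.3)),("bore",(315.8,227.3))]:
    for z in (.069,.072): 
        w=at_z(p,uv,z,s);print(nm,z,w,"tool",H[:3,:3]@w+H[:3,3])
    print(at_depth(p,uv,s))
for l in landmark_of("bush_mid",p): print(l)
i=p["image"].copy()
def drw(cx,cy,z,r,col):
    for a in np.linspace(0,6.28,60):
        pt=proj(p,(T@np.array([cx+r*np.cos(a),cy+r*np.sin(a),z,1]))[:3],s);cv2.circle(i,tuple(int(round(16*x)) for x in pt),6,col,-1,cv2.LINE_AA,4)
drw(0,0,.023,.019,(255,0,0));drw(0,0,-.029,.012,(0,255,0))
j=cv2.resize(i[190:370,220:400],(720,720),interpolation=cv2.INTER_CUBIC)[:600];cv2.imwrite("pics/ov.png",j[...,::-1])
E
python3 m.py
```

```text
[ 0.5155 -0.1129  0.2134] [-0.4753  0.7825 -1.5081]
griptop [-0.0338 -0.0322 -0.0298 -0.0127]
(1850, 0.001902277464978397, -1.2546259313239716e-05, 0.014898843131959438, np.float64(-0.03108494207473747))
collar z 0.023434871270239285
wheel (5580, 0.5168715119361877, -0.11499708890914917, 0.03979268670082092, np.float64(0.07550899670649178))
bush 0.069 [ 0.5173 -0.1182  0.069 ] tool [-0.0052  0.0029  0.1444]
bush 0.072 [ 0.5176 -0.1174  0.072 ] tool [-0.0044  0.0029  0.1414]
[ 0.5131 -0.1326  0.0122]
bore 0.069 [ 0.5152 -0.1211  0.069 ] tool [-0.0087  0.0019  0.1444]
bore 0.072 [ 0.5155 -0.1204  0.072 ] tool [-0.0078  0.0019  0.1414]
[ 0.5143 -0.1242  0.0573]
{'at': [313.1, 218.5], 'conf': 0.89}
```

View pics/ov.png

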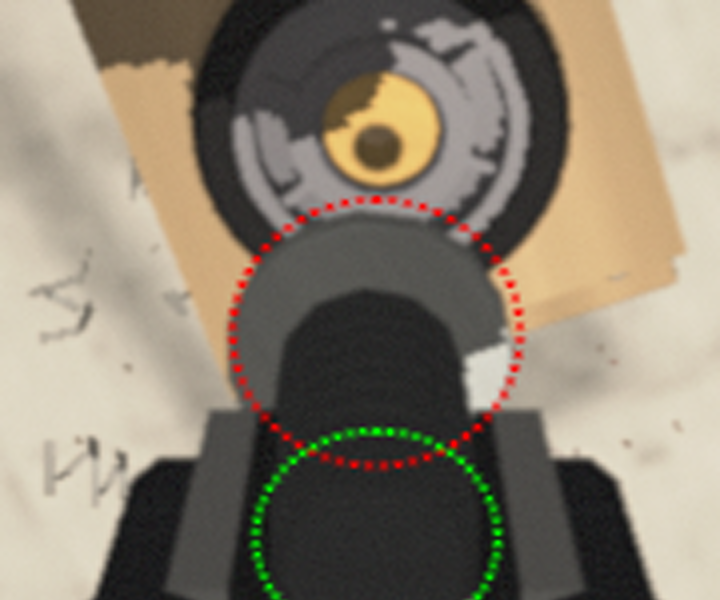

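```bash
cat > m2.py <<'E'
from h import *
import sys
from scipy.optimize import least_squares
np.set_printoptions(precision=4,suppress=True)
s=read_state();p=read_camera("wrist");save(p,sys.argv[1]);T=toolT(s);H=np.linalg.inv(T)
print(s["time"],s["tool_pos"],T[:3,2])
i=p["image"];hsv=cv2.cvtColor(i,cv2.COLOR_RGB2HSV)
x0,y0,h=[int(a) for a in sys.argv[2:5]]
zb=float(sys.argv[5]) # world z of bush top
K=8
c=cv2.resize(hsv[y0-h:y0+h,x0-h:x0+h],None,fx=K,fy=K,interpolation=cv2.INTER_CUBIC)
m=((c[...,0]>12)&(c[...,0]<32)&(c[...,1]>110)).astype(np.uint8)
n,l,st,ce=cv2.connectedComponentsWithStats(m);k=1+np.argmax(st[1:,4])
mm=(l==k).astype(np.uint8)
cn,_=cv2.findContours(mm,cv2.RETR_EXTERNAL,cv2.CHAIN_APPROX_NONE);cn=max(cn,key=cv2.contourArea);hull=cv2.convexHull(cn)
e=cv2.fitEllipse(hull);print("bush ell",e)
g=c[...,2].astype(float)
# bore: dark pixels inside bush ellipse
ins=np.zeros_like(m);cv2.ellipse(ins,(e[0],(e[1][0]*.86,e[1][1]*.86),e[2]),1,-1)
lit=np.percentile(g[ins>0],70)
b=((g<lit*.5)&(ins>0)).astype(np.uint8)
n,l,st,ce=cv2.connectedComponentsWithStats(b);k=1+np.argmax(st[1:,4])
cb,_=cv2.findContours((l==k).astype(np.uint8),cv2.RETR_EXTERNAL,cv2.CHAIN_APPROX_NONE);cb=max(cb,key=cv2.contourArea)
eb=cv2.fitEllipse(cb);print("bore ell",eb)
def full(q): return np.array(q)/K+[x0-h-.5+.5/K,y0-h-.5+.5/K]
for nm,E in (("bush",e),("bore",eb)):
    w=at_z(p,full(E[0]),zb,s);print(nm,full(E[0]),w,"tool",H[:3,:3]@w+H[:3,3])
o=cv2.cvtColor(c,cv2.COLOR_HSV2BGR);cv2.ellipse(o,e,(0,255,0),1);cv2.ellipse(o,eb,(0,0,255),1);cv2.imwrite("pics/"+sys.argv[6],o)
E
python3 m2.py w6.png 317 222 32 .0705 e6.png
```

```text
6.8667 [ 0.5155 -0.1132  0.2134] [ 0.0057  0.0039 -1.    ]
bush ell ((241.7938232421875, 257.06842041015625), (225.0578155517578, 232.5015411376953), 79.50865173339844)
bore ell ((234.38185119628906, 293.2518310546875), (79.50532531738281, 83.38394165039062), 88.48453521728516)
bush [314.7867 221.6961] [ 0.5162 -0.1162  0.0705] tool [-0.0034  0.0011  0.1429]
bore [313.8602 226.219 ] [ 0.5141 -0.1196  0.0705] tool [-0.0073  0.0003  0.1429]
```

View pics/e6.png

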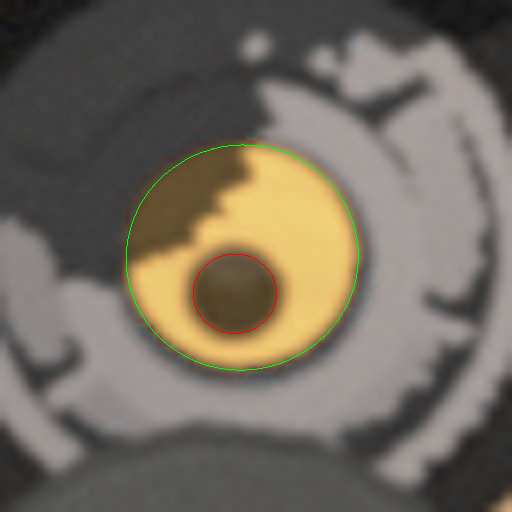

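```bash
cat > z2.py <<'E'
import cv2,sys,numpy as np
i=cv2.imread("pics/"+sys.argv[1]);x0,y0,w,h=map(int,sys.argv[3:7])
c=i[y0:y0+h,x0:x0+w].astype(float);c=np.clip((c/255)**.5*255*1.0,0,255).astype(np.uint8);k=min(800//w,600//h)
cv2.imwrite("pics/"+sys.argv[2],cv2.resize(c,None,fx=k,fy=k,interpolation=cv2.INTER_CUBIC));print(k)
E
python3 z2.py w6.png z6.png 265 230 100 75
```

```text
8
```

View pics/z6.png

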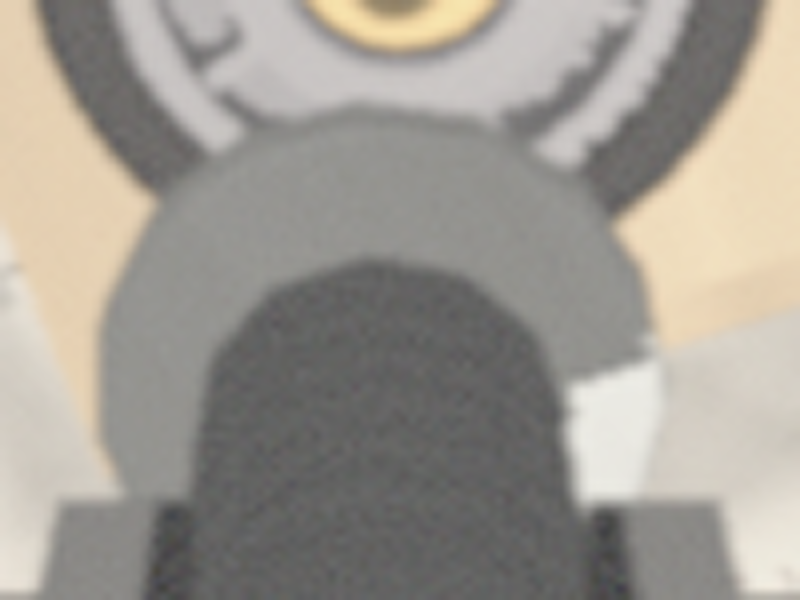

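```bash
cat > m3.py <<'E'
from h import *
from scipy.optimize import least_squares
np.set_printoptions(precision=4,suppress=True)
s=read_state();p=read_camera("wrist");T=toolT(s)
pts=np.array([(100,400),(102,350),(662,390),(660,360),(372,124)])/8+[265-.44,230-.44]
H=np.linalg.inv(T)
for z in (.021,.0225,.024,.0255):
    w=np.array([(H@np.append(at_z(p,u,1,s)*0,1)) for u in pts])
    # intersect in tool frame
    he=np.array(p["hand_eye"]);q=[]
    for u in pts:
        d=he[:3,:3]@ray(p,u);o=he[:3,3];q.append((o+d*(z-o[2])/d[2])[:2])
    q=np.array(q);f=lambda c:np.hypot(q[:,0]-c[0],q[:,1]-c[1])-.019
    r=least_squares(f,[0,0]);g=least_squares(lambda c:np.hypot(q[:,0]-c[0],q[:,1]-c[1])-c[2],[0,0,.019]);print(z,r.x,f(r.x)*1e3,g.x)
E
python3 m3.py
```

```text
0.021 [-0.0026 -0.0008] [-0.5717 -0.451  -0.5201 -0.4954  0.1911] [-0.0018 -0.0008  0.0184]
0.0225 [-0.003  -0.0008] [-0.4181 -0.3395 -0.3758 -0.3767  0.1258] [-0.0025 -0.0008  0.0186]
0.024 [-0.0035 -0.0008] [-0.2622 -0.2233 -0.2286 -0.2538  0.0724] [-0.0031 -0.0008  0.0187]
0.0255 [-0.0039 -0.0008] [-0.1043 -0.1031 -0.0789 -0.1272  0.0303] [-0.0038 -0.0008  0.0189]
```

Call:
play_rows(
  slide=[
    [0, 0, 0],
    [0, 0, 0],
    [0, 0, 0],
    [0, 0, 0],
    [0, 0, 0],
    [0, 0, 0],
    [0, 0, 0],
    [0, 0, 0],
    [0, 0, 0],
    [0, 0, 0],
    [0, 0, 0],
    [0, 0, 0],
  ],
  delta_rot=[
    [0, 0, 0.12],
    [0, 0, 0.24],
    [0, 0, 0.36],
    [0, 0, 0.48],
    [0, 0, 0.6],
    [0, 0, 0.72],
    [0, 0, 0.84],
    [0, 0, 0.96],
    [0, 0, 1.08],
    [0, 0, 1.2],
    [0, 0, 1.2],
    [0, 0, 1.2],
  ],
)

```text
time: 7.97
tool_pos: [0.5154, -0.1134, 0.2134]
tcp_rot: [-3.137, -0.047, -0.009]
wrist_force: [0.2, 0.3, -2.0]
width: 0.239
```

```bash
python3 w.py w7.png bush_mid
```

```text
7.9667 [ 0.5154 -0.1134  0.2134] [-0.2674 -0.0168  1.9235  0.0056  1.2306  1.2719] width 0.23877607693816025 [ 0.197   0.2684 -2.0054]
[[ 0.9995  0.0297  0.0056]
 [ 0.0297 -0.9996  0.0039]
 [ 0.0057 -0.0037 -1.    ]]
bush_mid [313.9 216.7] 0.66 [ 0.5178 -0.1138  0.0736]
```

View pics/w7.png

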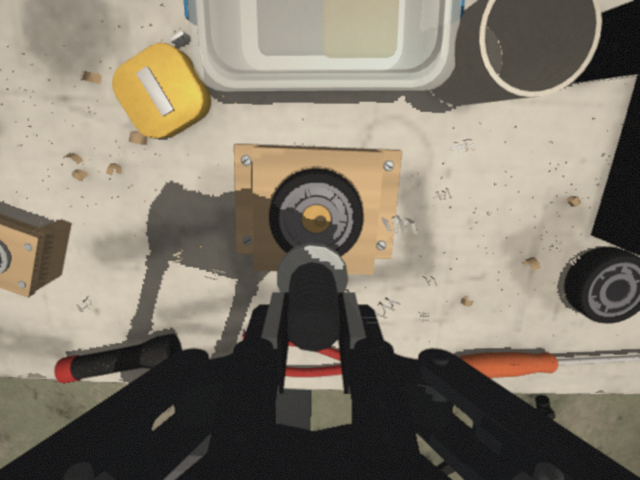

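```bash
python3 m2.py w8.png 317 218 32 .0705 e8.png
```

```text
8.0667 [ 0.5155 -0.1134  0.2134] [ 0.0056  0.0039 -1.    ]
bush ell ((250.74485778808594, 261.2104187011719), (219.63868713378906, 229.47084045410156), 85.81938171386719)
bore ell ((247.21432495117188, 299.9803466796875), (106.91780853271484, 191.28366088867188), 93.73238372802734)
bush [315.9056 218.2138] [ 0.5159 -0.1155  0.0705] tool [-0.0005  0.0026  0.1429]
bore [315.4643 223.06  ] [ 0.5117 -0.1152  0.0705] tool [-0.0047  0.0023  0.1429]
```

View pics/e8.png

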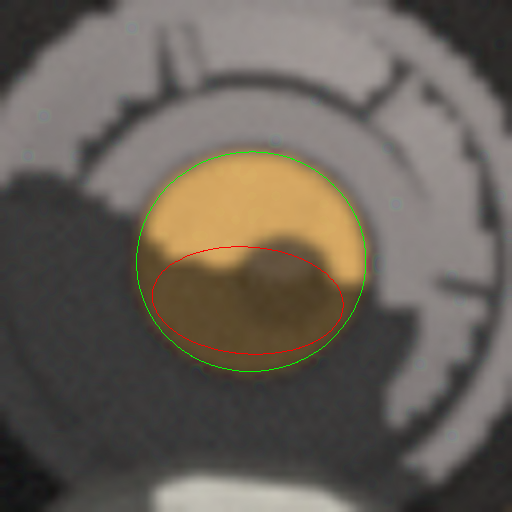

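Call:
play_rows(
  slide=[
    [0.04, 0.43, 0],
    [0.04, 0.43, 0],
    [0.04, 0.43, 0],
    [0.04, 0.43, 0],
    [0.04, 0.43, 0],
    [0.04, 0.43, 0.5],
    [0.04, 0.43, 1.5],
    [0.04, 0.43, 2.5],
    [0.04, 0.43, 3.5],
    [0.04, 0.43, 4.5],
    [0.04, 0.43, 5],
    [0.04, 0.43, 5],
  ],
  delta_rot=[
    [0, 0, -0.12],
    [0, 0, -0.24],
    [0, 0, -0.36],
    [0, 0, -0.48],
    [0, 0, -0.6],
    [0, 0, -0.72],
    [0, 0, -0.84],
    [0, 0, -0.96],
    [0, 0, -1.08],
    [0, 0, -1.2],
    [0, 0, -1.2],
    [0, 0, -1.2],
  ],
)

```text
time: 9.12
tool_pos: [0.5151, -0.1172, 0.1618]
tcp_rot: [-2.568, -1.806, -0.008]
wrist_force: [-0.2, 0.3, -1.9]
width: 0.238
```

```bash
python3 w.py w9.png driver_medium_tip; python3 - <<'E'
from h import *
p=read_camera("scene");save(p,"s9.png")
c=p["image"][190:290,310:410];cv2.imwrite("pics/s9z.png",cv2.resize(c,(600,600),interpolation=cv2.INTER_CUBIC)[...,::-1])
E
```

```text
9.1167 [ 0.5151 -0.1172  0.1618] [-0.2745  0.0273  1.9775  0.0059  1.1354  0.0676] width 0.23827674073063312 [-0.2363  0.339  -1.9201]
[[ 0.3378  0.9412  0.0028]
 [ 0.9412 -0.3378  0.0047]
 [ 0.0054  0.001  -1.    ]]
driver_medium_tip [313.4 231.2] 0.64 [ 0.5167 -0.1128  0.073 ]
```

View pics/w9.png

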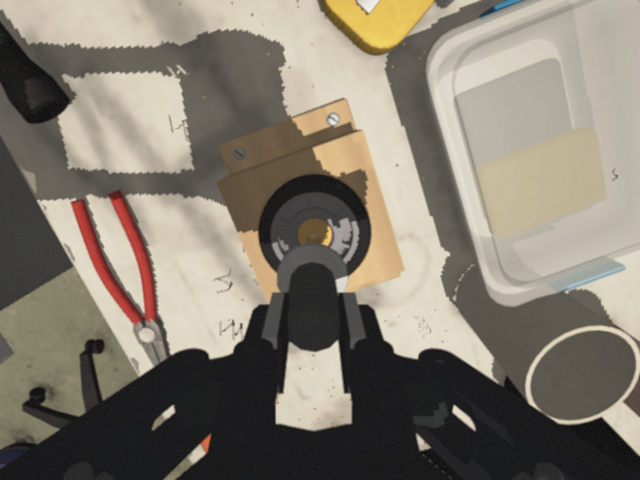

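View pics/s9z.png

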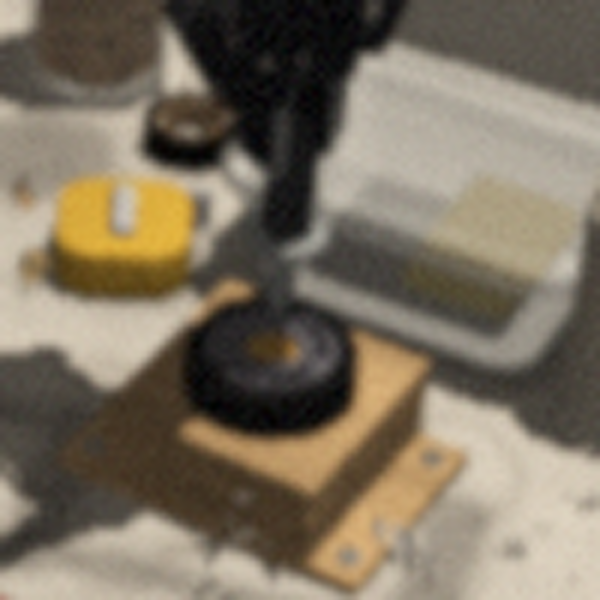

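Call:
play_rows(
  slide=[
    [0, 0.1, 0.7],
    [0, 0.1, 1.3],
    [0, 0.1, 1.9],
    [0, 0.1, 2.3],
    [0, 0.1, 2.3],
    [0, 0.1, 2.3],
  ],
  delta_rot=[
    [0, 0, 0],
    [0, 0, 0],
    [0, 0, 0],
    [0, 0, 0],
    [0, 0, 0],
    [0, 0, 0],
  ],
)

```text
time: 9.77
tool_pos: [0.5173, -0.1177, 0.1403]
tcp_rot: [-2.569, -1.808, -0.01]
wrist_force: [-0.3, 0.2, -1.9]
width: 0.241
```

Call:
play_rows(
  slide=[
    [0, 0, 0.1],
    [0, 0, 0.2],
    [0, 0, 0.2],
  ],
  delta_rot=[
    [0, 0, 0],
    [0, 0, 0],
    [0, 0, 0],
  ],
)

```text
time: 10.02
tool_pos: [0.5173, -0.1177, 0.1383]
tcp_rot: [-2.569, -1.808, -0.01]
wrist_force: [0.1, -0.5, -2.3]
width: 0.24
```

Call:
play_rows(
  slide=[
    [-0.04, -0.12, 0],
    [-0.04, -0.12, 0],
    [-0.04, -0.12, 0],
  ],
  delta_rot=[
    [0, 0, 0],
    [0, 0, 0],
    [0, 0, 0],
  ],
)

```text
time: 10.27
tool_pos: [0.516, -0.1177, 0.1385]
tcp_rot: [-2.569, -1.808, -0.011]
wrist_force: [0.5, -1.0, -1.7]
width: 0.241
```

Call:
play_rows(
  slide=[
    [0, 0, 0.1],
    [0, 0, 0.2],
    [0, 0, 0.2],
  ],
  delta_rot=[
    [0, 0, 0],
    [0, 0, 0],
    [0, 0, 0],
  ],
)

```text
time: 10.52
tool_pos: [0.5159, -0.1177, 0.1362]
tcp_rot: [-2.569, -1.808, -0.01]
wrist_force: [-0.5, 0.1, -2.1]
width: 0.24
```

Call:
play_rows(
  slide=[
    [0, 0, 0.1],
    [0, 0, 0.2],
    [0, 0, 0.2],
  ],
  delta_rot=[
    [0, 0, 0],
    [0, 0, 0],
    [0, 0, 0],
  ],
)

```text
time: 10.77
tool_pos: [0.5157, -0.1176, 0.1339]
tcp_rot: [-2.568, -1.808, -0.01]
wrist_force: [-0.1, -0.1, -2.0]
width: 0.24
```

Call:
play_rows(
  slide=[
    [0, 0, 0.1],
    [0, 0, 0.2],
    [0, 0, 0.2],
  ],
  delta_rot=[
    [0, 0, 0],
    [0, 0, 0],
    [0, 0, 0],
  ],
)

```text
time: 11.02
tool_pos: [0.5155, -0.1175, 0.1315]
tcp_rot: [-2.568, -1.808, -0.009]
wrist_force: [0.1, 1.0, -2.1]
width: 0.243
```

Call:
play_rows(
  slide=[
    [0, 0, 0.05],
    [0, 0, 0.1],
    [0, 0, 0.1],
  ],
  delta_rot=[
    [0, 0, 0],
    [0, 0, 0],
    [0, 0, 0],
  ],
)

```text
time: 11.27
tool_pos: [0.5155, -0.1175, 0.1304]
tcp_rot: [-2.568, -1.808, -0.009]
wrist_force: [-0.3, 0.3, -1.8]
width: 0.238
```

Call:
play_rows(
  slide=[
    [0, 0, 0.05],
    [0, 0, 0.1],
    [0, 0, 0.1],
  ],
  delta_rot=[
    [0, 0, 0],
    [0, 0, 0],
    [0, 0, 0],
  ],
)

```text
time: 11.52
tool_pos: [0.5156, -0.1175, 0.1298]
tcp_rot: [-2.568, -1.808, -0.009]
wrist_force: [-0.4, 0.4, -0.7]
width: 0.24
```

Call:
play_rows(
  slide=[
    [0, 0, 0.05],
    [0, 0, 0.1],
    [0, 0, 0.1],
  ],
  delta_rot=[
    [0, 0, 0],
    [0, 0, 0],
    [0, 0, 0],
  ],
)

```text
time: 11.77
tool_pos: [0.516, -0.1176, 0.1296]
tcp_rot: [-2.569, -1.808, -0.01]
wrist_force: [-2.0, -0.2, 4.9]
width: 0.243
```

Call:
play_rows(
  slide=[
    [0, 0, 0.05],
    [0, 0, 0.1],
    [0, 0, 0.1],
  ],
  delta_rot=[
    [0, 0, 0],
    [0, 0, 0],
    [0, 0, 0],
  ],
)

```text
time: 12.02
tool_pos: [0.5163, -0.1177, 0.1295]
tcp_rot: [2.569, 1.808, 0.011]
wrist_force: [-1.9, 1.1, 7.0]
width: 0.238
```

Call:
play_rows(
  slide=[
    [0, 0, 0.1],
    [0, 0, 0.2],
    [0, 0, 0.3],
    [0, 0, 0.35],
    [0, 0, 0.4],
    [0, 0, 0.45],
  ],
  delta_rot=[
    [0, 0, 0],
    [0, 0, 0],
    [0, 0, 0],
    [0, 0, 0],
    [0, 0, 0],
    [0, 0, 0],
  ],
)

```text
time: 12.52
tool_pos: [0.5167, -0.1179, 0.1265]
tcp_rot: [2.568, 1.808, 0.011]
wrist_force: [-3.3, 1.3, 10.0]
width: 0.241
```

Call:
play_rows(
  slide=[
    [0, 0, 0.2],
    [0, 0, 0.3],
    [0, 0, 0.4],
    [0, 0, 0.5],
    [0, 0, 0.6],
    [0, 0, 0.7],
    [0, 0, 0.8],
    [0, 0, 0.9],
  ],
  delta_rot=[
    [0, 0, 0],
    [0, 0, 0],
    [0, 0, 0],
    [0, 0, 0],
    [0, 0, 0],
    [0, 0, 0],
    [0, 0, 0],
    [0, 0, 0],
  ],
)

```text
time: 13.18
tool_pos: [0.5167, -0.1179, 0.1188]
tcp_rot: [2.568, 1.808, 0.011]
wrist_force: [-5.2, 1.3, 9.4]
width: 0.241
```

```bash
python3 w.py w10.png driver_medium_mid
```

```text
13.1833 [ 0.5167 -0.1179  0.1188] [-0.2747  0.0705  2.0178  0.0057  1.0482  0.0662] width 0.24095147240469594 [-5.1521  1.3293  9.3826]
[[ 0.3371  0.9415  0.0062]
 [ 0.9415 -0.3371  0.0034]
 [ 0.0053  0.0047 -1.    ]]
driver_medium_mid [310.9 301.5] 0.65 [ 0.5187 -0.1086  0.1467]
```

View pics/w10.png

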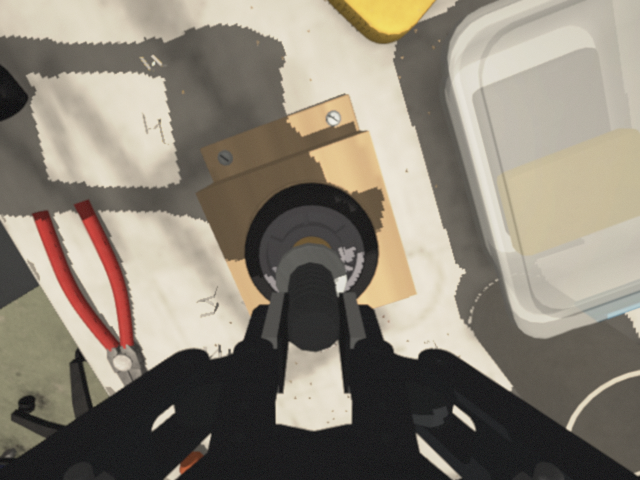

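Call:
play_rows(
  slide=[
    [-0.03, -0.1, 0.3],
    [-0.03, -0.1, 0.4],
    [-0.03, -0.1, 0.5],
    [-0.03, -0.1, 0.6],
    [-0.03, -0.1, 0.7],
    [-0.03, -0.1, 0.8],
  ],
  delta_rot=[
    [0, 0, 0],
    [0, 0, 0],
    [0, 0, 0],
    [0, 0, 0],
    [0, 0, 0],
    [0, 0, 0],
  ],
)

```text
time: 13.78
tool_pos: [0.5158, -0.1178, 0.1105]
tcp_rot: [2.568, 1.808, 0.011]
wrist_force: [-0.7, -0.1, -0.9]
width: 0.244
```

Call:
play_rows(
  slide=[
    [0, 0, 0.1],
    [0, 0, 0.15],
    [0, 0, 0.15],
  ],
  delta_rot=[
    [0, 0, 0],
    [0, 0, 0],
    [0, 0, 0],
  ],
)

```text
time: 14.03
tool_pos: [0.5152, -0.1177, 0.108]
tcp_rot: [2.569, 1.809, 0.01]
wrist_force: [-0.3, 0.3, -2.1]
width: 0.238
```

Call:
play_rows(
  slide=[
    [0, 0, 0.1],
    [0, 0, 0.15],
    [0, 0, 0.15],
  ],
  delta_rot=[
    [0, 0, 0],
    [0, 0, 0],
    [0, 0, 0],
  ],
)

```text
time: 14.28
tool_pos: [0.5149, -0.1176, 0.1059]
tcp_rot: [-2.568, -1.808, -0.009]
wrist_force: [-0.0, -0.1, -2.1]
width: 0.242
```

Call:
play_rows(
  slide=[
    [0, 0, -0.5],
    [0, 0, -1.5],
    [0, 0, -3],
    [0, 0, -4.5],
    [0, 0, -6],
    [0, 0, -7.5],
    [0, 0, -9],
    [0, 0, -10],
    [0, 0, -10.5],
    [0, 0, -10.5],
  ],
  delta_rot=[
    [0, 0, 0],
    [0, 0, 0],
    [0, 0, 0],
    [0, 0, 0],
    [0, 0, 0],
    [0, 0, 0],
    [0, 0, 0],
    [0, 0, 0],
    [0, 0, 0],
    [0, 0, 0],
  ],
)

```text
time: 15.12
tool_pos: [0.5155, -0.1183, 0.2131]
tcp_rot: [2.567, 1.807, 0.013]
wrist_force: [0.1, 0.5, -2.1]
width: 0.24
```

```bash
python3 w.py w11.png bush_mid wheel; python3 z.py w11.png w11z.png 317 225 60; python3 - <<'E'
from h import *
p=read_camera("scene");save(p,"s11.png")
c=p["image"][190:290,310:410];cv2.imwrite("pics/s11z.png",cv2.resize(c,(600,600),interpolation=cv2.INTER_CUBIC)[...,::-1])
E
```

```text
15.1167 [ 0.5155 -0.1183  0.2131] [-0.2761 -0.0161  1.9234  0.0052  1.2273  0.066 ] width 0.23986329648552054 [ 0.1157  0.4861 -2.0729]
[[ 0.3371  0.9414  0.008 ]
 [ 0.9415 -0.3371  0.0029]
 [ 0.0054  0.0066 -1.    ]]
bush_mid [313.5 198.8] 0.42 [ 0.5224 -0.1017  0.0763]
wheel [309.4 209.9] 0.72 [ 0.5128 -0.1181  0.0339]
```

View pics/w11z.png

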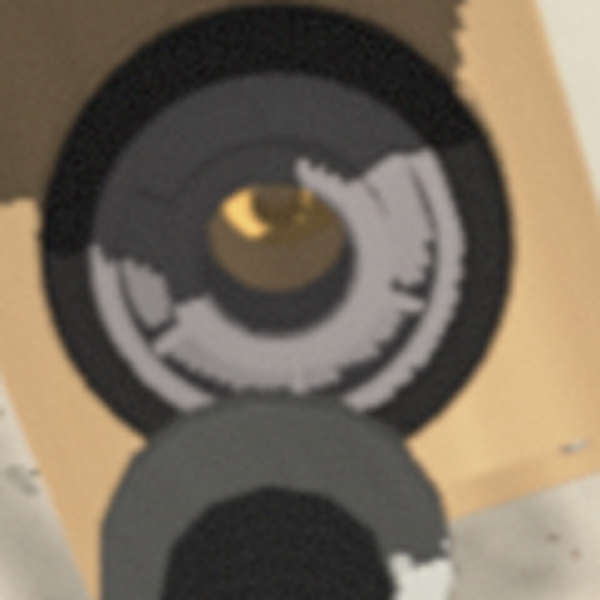

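View pics/s11z.png

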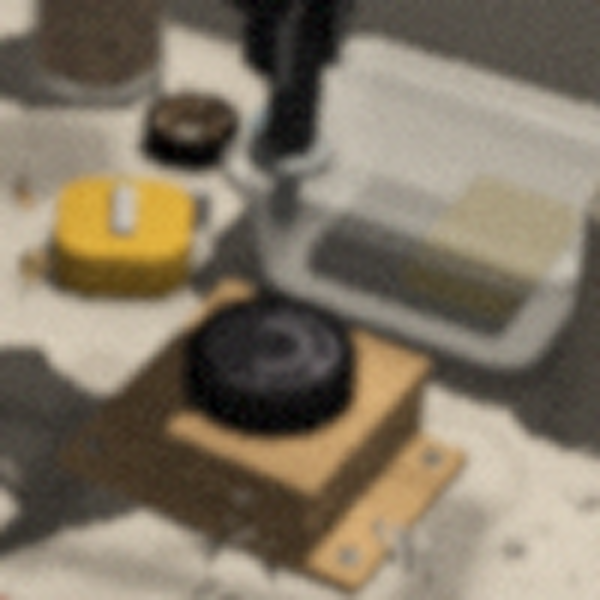

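The bush has dropped: brass shows deep under the empty hub, and the wheel is still in place. Now I'll take the driver back to the rack.

Call:
play_rows(
  slide=[
    [1.5, -0.6, 0],
    [4, -1.7, 0],
    [7.4, -3.2, 0],
    [11, -4.7, 0],
    [14.6, -6.3, 0],
    [18.2, -7.8, 0],
    [21.8, -9.4, 0],
    [25.4, -10.9, 0],
    [28.8, -12.4, 0],
    [31.5, -13.5, 0],
    [33, -14.2, 0],
    [33.5, -14.4, 0],
  ],
  delta_rot=[
    [0.005, -0.003, 0],
    [0.005, -0.003, 0],
    [0.005, -0.003, 0],
    [0.005, -0.003, 0],
    [0.005, -0.003, 0],
    [0.005, -0.003, 0],
    [0.005, -0.003, 0],
    [0.005, -0.003, 0],
    [0.005, -0.003, 0],
    [0.005, -0.003, 0],
    [0.005, -0.003, 0],
    [0.005, -0.003, 0],
  ],
)

```text
time: 16.32
tool_pos: [0.4898, 0.2488, 0.21]
tcp_rot: [-2.561, -1.809, 0.004]
wrist_force: [0.2, 1.0, -2.1]
width: 0.243
```

Call:
play_rows(
  slide=[
    [0, 0, 0],
    [0, 0, 0],
    [0, 0, 0],
  ],
  delta_rot=[
    [0, 0, 0],
    [0, 0, 0],
    [0, 0, 0],
  ],
)

```text
time: 16.57
tool_pos: [0.4895, 0.2477, 0.2093]
tcp_rot: [-2.562, -1.809, 0.006]
wrist_force: [-0.4, -0.1, -2.2]
width: 0.242
```

```bash
python3 w.py w12.png
```

```text
16.5667 [0.4895 0.2477 0.2093] [0.4199 0.0334 1.8806 0.005  1.2326 0.7595] width 0.24167507840137745 [-0.379  -0.0744 -2.2324]
[[ 0.3347  0.9423 -0.0065]
 [ 0.9423 -0.3347  0.0023]
 [-0.     -0.0069 -1.    ]]
```

View pics/w12.png

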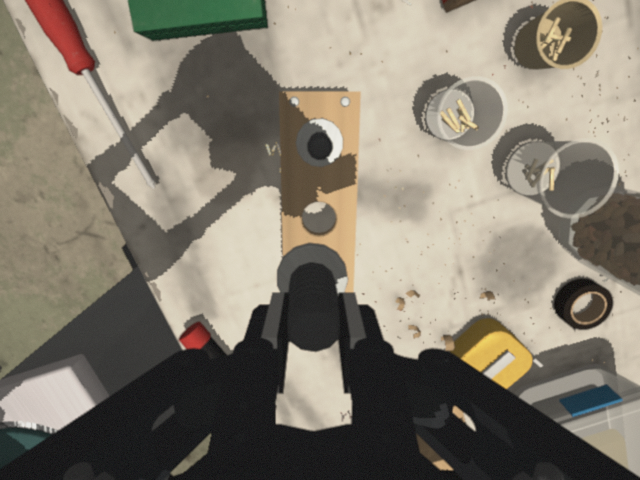

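Call:
play_rows(
  slide=[
    [-0.12, 0.42, 0],
    [-0.12, 0.42, 1],
    [-0.12, 0.42, 2.5],
    [-0.12, 0.42, 4],
    [-0.12, 0.42, 5],
    [-0.12, 0.42, 5.5],
    [-0.12, 0.42, 5.5],
  ],
  delta_rot=[
    [-0.008, 0.002, 0],
    [-0.008, 0.002, 0],
    [-0.008, 0.002, 0],
    [-0.008, 0.002, 0],
    [-0.008, 0.002, 0],
    [-0.008, 0.002, 0],
    [-0.008, 0.002, 0],
  ],
)

```text
time: 17.2
tool_pos: [0.4918, 0.2443, 0.1525]
tcp_rot: [-2.567, -1.81, 0.001]
wrist_force: [-0.0, 0.0, -2.4]
width: 0.241
```

```bash
python3 w.py w13.png
```

```text
17.2 [0.4918 0.2443 0.1525] [0.4151 0.0773 1.9432 0.0008 1.1218 0.7572] width 0.24115211686412022 [-0.0061  0.0269 -2.4387]
[[ 0.3358  0.9419 -0.0009]
 [ 0.9419 -0.3358  0.0004]
 [ 0.0001 -0.001  -1.    ]]
```

View pics/w13.png

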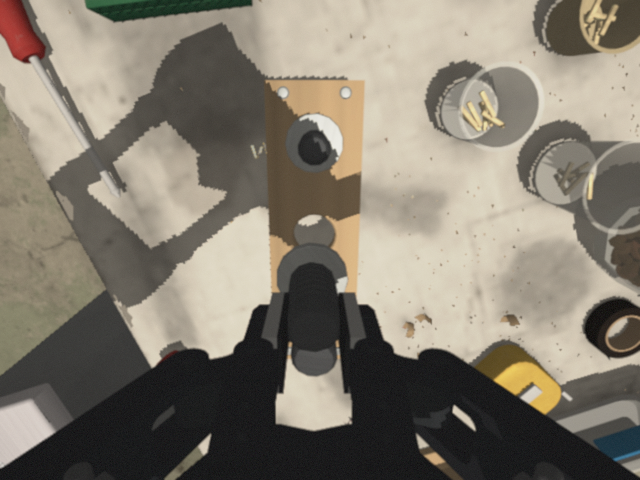

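Call:
play_rows(
  slide=[
    [0.12, 0.1, 0.5],
    [0.12, 0.1, 1.5],
    [0.12, 0.1, 2.7],
    [0.12, 0.1, 4],
    [0.12, 0.1, 5],
    [0.12, 0.1, 5.2],
    [0.12, 0.1, 5.2],
  ],
  delta_rot=[
    [0, 0, 0],
    [0, 0, 0],
    [0, 0, 0],
    [0, 0, 0],
    [0, 0, 0],
    [0, 0, 0],
    [0, 0, 0],
  ],
)

```text
time: 17.83
tool_pos: [0.4925, 0.245, 0.0997]
tcp_rot: [-2.566, -1.81, 0.004]
wrist_force: [-1.1, 0.0, -2.9]
width: 0.236
```

Call:
play_rows(
  slide=[
    [0, 0, 0.4],
    [0, 0, 0.8],
    [0, 0, 1.2],
    [0, 0, 1.4],
    [0, 0, 1.4],
  ],
  delta_rot=[
    [0, 0, 0],
    [0, 0, 0],
    [0, 0, 0],
    [0, 0, 0],
    [0, 0, 0],
  ],
)

```text
time: 18.25
tool_pos: [0.4922, 0.2448, 0.0852]
tcp_rot: [-2.566, -1.81, 0.005]
wrist_force: [-0.4, 0.1, -2.0]
width: 0.24
```

Call:
play_rows(
  slide=[
    [0, 0, 0.1],
    [0, 0, 0.15],
    [0, 0, 0.15],
  ],
  delta_rot=[
    [0, 0, 0],
    [0, 0, 0],
    [0, 0, 0],
  ],
)

```text
time: 18.5
tool_pos: [0.4922, 0.2449, 0.0838]
tcp_rot: [-2.566, -1.81, 0.005]
wrist_force: [-0.1, -0.3, -2.8]
width: 0.241
```

Call:
play_rows(
  slide=[
    [0, 0, 0.05],
    [0, 0, 0.1],
    [0, 0, 0.1],
  ],
  delta_rot=[
    [0, 0, 0],
    [0, 0, 0],
    [0, 0, 0],
  ],
)

```text
time: 18.75
tool_pos: [0.4925, 0.245, 0.0832]
tcp_rot: [-2.566, -1.81, 0.004]
wrist_force: [-0.4, -0.1, 0.5]
width: 0.24
```

Call:
play_rows(
  slide=[
    [0, 0, 0],
    [0, 0, 0],
    [0, 0, 0],
    [0, 0, 0],
    [0, 0, 0],
    [0, 0, 0],
    [0, 0, 0],
    [0, 0, 0],
  ],
  delta_rot=[
    [0, 0, 0],
    [0, 0, 0],
    [0, 0, 0],
    [0, 0, 0],
    [0, 0, 0],
    [0, 0, 0],
    [0, 0, 0],
    [0, 0, 0],
  ],
  hand=1,
)

```text
time: 19.42
tool_pos: [0.4924, 0.245, 0.0832]
tcp_rot: [-2.566, -1.81, 0.004]
wrist_force: [0.2, -0.9, -0.0]
width: 1.003
```

Call:
play_rows(
  slide=[
    [0, 0, -0.5],
    [0, 0, -1.5],
    [0, 0, -3.5],
    [0, 0, -6],
    [0, 0, -9],
    [0, 0, -12],
    [0, 0, -13.5],
    [0, 0, -13.5],
    [0, 0, -13.5],
  ],
  delta_rot=[
    [0, 0, 0],
    [0, 0, 0],
    [0, 0, 0],
    [0, 0, 0],
    [0, 0, 0],
    [0, 0, 0],
    [0, 0, 0],
    [0, 0, 0],
    [0, 0, 0],
  ],
)

```text
time: 20.17
tool_pos: [0.4938, 0.2455, 0.2203]
tcp_rot: [-2.567, -1.81, -0.002]
wrist_force: [-0.3, -0.5, -0.2]
width: 1.0
```

```bash
python3 w.py w14.png driver_medium_mid; python3 fit.py; python3 - <<'E'
from h import *
p=read_camera("scene");save(p,"s14.png")
c=p["image"][170:290,220:400];cv2.imwrite("pics/s14z.png",cv2.resize(c,(780,520),interpolation=cv2.INTER_CUBIC)[...,::-1])
E
```

```text
20.1667 [0.4938 0.2455 0.2203] [0.4156 0.0271 1.8664 0.0009 1.2468 0.7576] width 0.9998341201105986 [-0.2648 -0.4814 -0.2441]
[[ 0.3356  0.942   0.0009]
 [ 0.942  -0.3356  0.0013]
 [ 0.0015  0.0004 -1.    ]]
driver_medium_mid [311.3 223.2] 0.67 [0.4941 0.251  0.114 ]
driver_medium_mid [311.8 297.4] 0.52 [0.474  0.1935 0.1126]
767 0.4910888373851776 0.24361814558506012 0.01210826076567173 [0.4915 0.2448] 0.11343823903183137
510 0.5132172703742981 0.3038007318973541 0.009006720967590809 [0.5134 0.3042] 0.11308105063765311
1010 0.47030800580978394 0.18361800909042358 0.015173504129052162 [0.4712 0.1857] 0.11352276753665805
((0.4916878640651703, 0.24305038154125214), (0.2062358856201172, 0.06447771936655045), 70.45567321777344) 0.056762745450038954
```

View pics/w14.png

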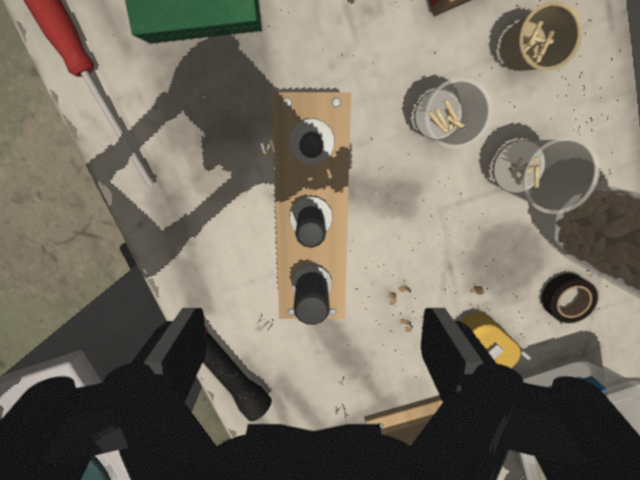

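View pics/s14z.png

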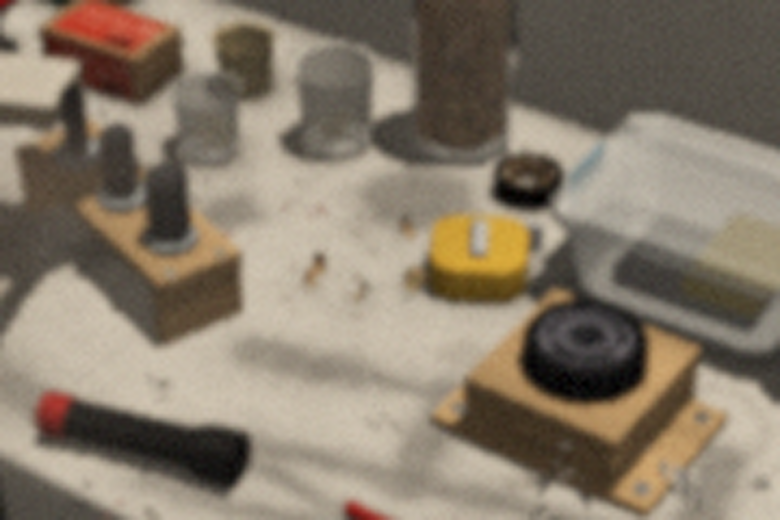

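```bash
python3 -c "
from workcell import *
print(finish_job())"
```

```text
the job is handed in; nothing more can be done
None
```

The worn bush is out of the castor wheel and in the pocket, and the medium driver is back upright in its own hole. I handed the job in after about 20 s of robot time.

- **Finding the bore:** The wrist camera showed the bore about 4 mm off-centre, towards the robot's right and slightly towards the robot. I lowered the pilot in 1–2 mm steps. It went in on the first try with no contact force until the shoulder seated on the bush.
- **Pushing out:** The bush slid at about 12 N net. It let go after roughly 19 mm, when the force fell back to its free value. I went about 5 mm further with no load and stopped before the collar should reach the hub; no contact force showed.
- **Side force:** During the push the side force rose to about 5 N, so I moved the tool 1 mm to relieve it.

**Last checks:**
- **Driver:** it is within about 0.6 mm of where it started, with its top at the same height. The other two drivers have not moved.
- **Bush:** straight after the push, the wrist camera showed it deep under the empty hub, with a depth reading of about 34 mm above the bench. A bush standing on the pocket floor would read about 31 mm. I did not look into the pocket from the front.
- **Wheel:** it is still in the jig.
- **Tape measure and spare wheel:** the tape measure looked undisturbed in the last picture. The spare wheel was outside that picture, and the arm never went near it.

**Disagreements:** Two views disagreed by about 0.9 mm on the bore position. Estimates of where the driver sat in the gripper disagreed by about 1 mm. I used averages for both.

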